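Clear the capacitor test bay and sort the capacitors

ROBOT

A 6-joint arm with a two-finger parallel gripper is mounted at the origin on the work surface. World frame = base frame: x ahead of the robot, y to its left, z up, the work surface at z = 0. Lengths are in m, angles in degrees, forces in N, time in s.
With the tool pointing down it reaches from about 0.4 to 0.925 m from the base axis. Payload 3.4 kg.
Tool frame: the origin (TCP) lies midway between the tips of the shut fingers; the grasp point (between the pads) lies 19 mm behind it; z points along the fingers, y is the direction in which the jaws open and shut (so a half turn about z gives the same grasp; the last joint's range is limited). The gripper opens to 85 mm and grips with 20 to 120 N. Pads are 22 mm wide; open, the fingers measure 114 mm over their backs; the gripper's body (76 mm by 85 mm) begins 54 mm behind the grasp point. The pads swing forward as they close: fully open they stand 13 mm farther back than shut.
Start: joints at [-69.987, 17.578, 86.31, -0, 76.112, -4.211], TCP at [0.236, -0.524, 0.231] pointing down, gripper open.
Joint ranges: [-179.03, 179.03], [-60, 130.46], [8.19, 133.38], [-81.62, 261.62], [5.75, 156.47], [-153.77, 153.77]. Speed limits (degrees/s): [147.25, 147.25, 180, 180, 180, 180].

INTERFACE

Orientations are given as [roll, pitch, yaw] about the fixed x, y, z axes, in that order (R = Rz(yaw) Ry(pitch) Rx(roll)).
In Python, from cell import ctrl gives the robot as it stands.
- The arm moves only by the shell command python3 -m inch 'ROWS' [FORCE]. ROWS is JSON, a list of rows, each a list of 7 numbers: the shift along the tool's x, y, z as a fraction of full scale, then the turn, a rotation vector about the tool's x, y, z as a fraction of full scale, then the closure, from 0 (fully open) to 1 (shut). A call has 1 to 20 rows; each row shifts and turns the commanded pose from where the row before left it, along the tool's axes as they then stand; what a row does not reach is not made up. Full scale, the value 1, is 0.02 m for a shift and 4 degrees for a turn. A row lasts 1/12 s, in which the tool goes at most 41.7 mm and 7.16 degrees, less where a joint would pass 70% of its speed; a pose out of reach is approached as far as the arm can. A call with a number of a shift or a turn outside -1 to 1 is refused whole. A call with a gripper value outside its range is refused whole. The fingers move at their own pace and stop on an object; FORCE is the grip in N (left out, the last holds). Time passes only in rows, so rows that do not move let the fingers close. It gives the time, the measured TCP pose, the force and the opening at its end, in the units of the state.
- ctrl.read_state(): the state, without advancing time (a new reading comes with each control period).
- ctrl.camera(name): name is "side" or "top" or "wrist"; returns the picture (420x560x3 uint8, red, green, blue); there is no depth.
- ctrl.camera_params(name): a dict with "K" (3x3 intrinsics, pixels), "T" (4x4, takes a point from camera to world coordinates). Camera axes: x right, y down, z forward; pixel columns grow to the right and rows downward; lengths in m; the calibration is good to about 2 mm. A picture is of the moment at which its call begins: read the wrist's pose just before it. camera_params takes no time and is no camera call; for the wrist camera it gives the pose at the moment of the call.
- ctrl.sign_off(): hands the job in, once; it reports no verdict.
Trained networks look in the newest picture that a camera, given by its name, has taken for a name from the list of things; names that differ only in an ending like _2 or _b are one class to them, and where a whole thing is asked for, a point or a joint stands for the part that bears it (a point fixed in the world has none). Each returns a list of dicts, best first, with "p" (0 to 1); they miss things now and then, are a little off and sometimes report something else, mostly with a low value. They report only what shows in the picture. A call takes as long as a camera call.
- ctrl.search_frame(camera, name): "position" ([column, row] in pixels, amid what is visible of it).
- ctrl.masks_of(camera, name): "region" (420x560 bool, what is visible of it) and "position" ([column, row] in pixels, amid what is visible of it).
- ctrl.place_of(camera, name): "position" ([column, row] in pixels: a listed point, or the origin of a listed thing).
The state is a dict: "time_s": time; "q": joint angles; "qvel": joint speeds; "effort": joint torques, N m; "ee_pos": TCP position; "orientation": TCP orientation; "ft_force": force on the tool from outside, world axes, zero at the start; "torque": the same for the moment, N m; "gripper_width": finger opening in m.
Only numpy, scipy, OpenCV 4.12 (cv2) and the standard library are available. Lean on these libraries where they do the work, as an engineer would, in place of code of your own. Each camera call takes 0.05 s, during which the arm holds its last target. There are 200 camera calls.

TASK

The capacitor test is over: pull the lever of the charge switch right over towards the robot to its discharge stop, then slide the clear cover of the test bay fully over its neighbour and clear the bay, putting the round can capacitors into the slatted crate and the box-shaped ones into the shallow tray. For safety the lever stays at discharge for as long as the cover is off its closed position; slide the cover fully shut and only then set the lever upright, which is off. Leave the neighbouring cover shut and the other things on the bench alone.

Things in the scene. Friction and masses are not known exactly. Their poses are not given: they have to be found in the camera images.
- lever (a joint): Angle (rad) of the lever of the charge switch: 0 = upright (off), +0.7 = leaning fully away from the robot (charge, where it starts, 0.5 to 0.7), -0.7 = leaning fully towards the robot (discharge stop). It stays where it is left; about 3 to 4 N at the grip moves it. Reads about its pivot, the y axis of switch_box.
- lever_grip (a point): Centre of the lever's black round grip (30 mm diameter, 55 mm long along the lever), 135 mm from the pivot; upright it is 230 mm above the bench, at either stop 198 mm. Pinch it across the switch's y axis from above, or push it.
- lever_pivot (a point): The lever's hinge point, 95 mm above the bench, straight above the origin of switch_box. The lever swings in the x-z plane of switch_box.
- switch_box: Grey steel charge switch, fixed, box 170 x 115 mm and 173 mm high. Origin on the bench right under the lever; the box is on the lever's right (its -y side, from 57 mm on). +x points away from the robot. An aluminium quadrant with three brass studs beside the lever marks charge (far), off (top), discharge (near).
- test_bay: Grey steel test bay, fixed, 270 (x) x 460 (y) mm; tracks along front and back, tops 145 mm high. Origin under its centre, +x away from the robot, +y left. Right compartment (246 x 215 mm, centre y = -112 mm, floor 20 mm up): capacitors in up to six places near x = -72, 0, 72 and y = -157, -75 mm. Left one: fixed resistors.
- bay_cover (a joint): Travel (m) of the clear cover over the right compartment: 0 = shut, 0.215 = fully open. It slides to the left (+y of test_bay) on the upper track, over the other cover; friction 1.5 N. Its plate is 219 mm wide (y), its top 139 mm above the bench.
- cover_handle (a point): Middle of the black bar handle of that cover: bar 12 mm thick, 90 mm long along x of test_bay, its centre 174 mm above the bench and 40 mm above the underside of the cover, in the cover's middle. Pinch it from above across y.
- side_cover (a joint): Travel (m) of the left cover on the lower track: 0 = shut. It stays shut.
- crate: Black slatted crate, loose, 150 (x) x 210 (y) mm outside, 68 mm high, walls and floor 5 mm, 0.8 kg: for the round cans. Origin at the centre of its underside. It and the tray stand to the right of the test bay, one nearer, one farther, in either order.
- tray: Shallow steel tray, loose, 150 (x) x 210 (y) mm outside, 34 mm high, walls and floor 5 mm, 0.8 kg: for the box-shaped capacitors. Origin at the centre of its underside.
- can1: Round can capacitor: plain aluminium cylinder, 46 mm diameter, 100 mm high, 0.2 to 0.33 kg; origin at the centre of its foot, z along its length (up when standing).
- block1: Box-shaped capacitor: grey plastic block 52 (x) x 40 (y) mm, 90 mm high, 0.24 to 0.39 kg; origin at the centre of its foot, z up when standing.
- can2: Round can capacitor: plain aluminium cylinder, 46 mm diameter, 100 mm high, 0.2 to 0.33 kg; origin at the centre of its foot, z along its length (up when standing).
- block2: Box-shaped capacitor: grey plastic block 52 (x) x 40 (y) mm, 90 mm high, 0.24 to 0.39 kg; origin at the centre of its foot, z up when standing.
- can3: Round can capacitor: plain aluminium cylinder, 46 mm diameter, 100 mm high, 0.2 to 0.33 kg; origin at the centre of its foot, z along its length (up when standing).
- block3: Box-shaped capacitor: grey plastic block 52 (x) x 40 (y) mm, 90 mm high, 0.24 to 0.39 kg; origin at the centre of its foot, z up when standing.
- multimeter: Yellow multimeter lying flat, 85 x 180 x 38 mm, in front of the left half of the test bay; a bystander to leave alone.
- screwdriver: Screwdriver lying on the near left; a bystander to leave alone.
- tape_roll: Roll of black tape, 72 mm across, 19 mm high, near right; a bystander to leave alone.
- contactor: Black and grey contactor, 75 x 45 x 87 mm, beyond the containers; a bystander to leave alone.
- mug: White mug, 80 mm across, 95 mm high, on the left; a bystander to leave alone.
- carton: Cardboard carton 90 x 110 x 60 mm, behind the test bay; a bystander to leave alone.

How it is judged:
By the outcome, as a careful person would: the job done as asked, in the order asked, and still so for the second after the job is handed in, with the robot touching nothing.
Of can1, block1, can2, block2, can3, block3 only 3 to 5 are there at a start; the rules pass over those that are not, and their reading is None.
At some moment in a run one of crate, tray may be knocked a few centimetres aside while the robot is not near it.
Once in a run the grip may slacken for a moment while it holds something.
It also fails if it takes over 210 s, if anything falls off the work surface, if the arm or the gripper's body presses on something with over 40 N, if the wrist force passes 120 N, or if a joint passes its speed limit or range.

## Working session

There is one attempt and no reset: what is moved stays moved. The work goes in short steps, Python scripts to look and compute and a shell command to move; the robot and the scene stay as the last step left them, time stands still between calls to the robot, and variables do not carry over. Pictures are saved under pics/ and viewed, about 12 in all and at most 16, crops included, and the job is handed in when it is done.

```bash
ls; mkdir -p pics; cat > h.py <<'E'
import numpy as np, cv2
from cell import ctrl
from scipy.spatial.transform import Rotation as R
def ray(cam,px,P=None):
    P=P or ctrl.camera_params(cam);K=np.array(P["K"]);T=np.array(P["T"])
    d=T[:3,:3]@np.linalg.solve(K,[px[0],px[1],1]);return T[:3,3],d
def at_z(cam,px,z,P=None):
    o,d=ray(cam,px,P);return (o+d*(z-o[2])/d[2]).round(4)
def snap(cam,name=None):
    im=ctrl.camera(cam)
    if name: cv2.imwrite(f'pics/{name}.png',im[:,:,::-1])
    return im
def st():
    s=ctrl.read_state();print(round(s["time_s"],2),np.round(s["ee_pos"],4),np.round(s["orientation"],2),np.round(s["ft_force"],1),round(s["gripper_width"],4));return s
E
python3 - <<'E'
from h import *
st()
for c in("top","side"):
    snap(c,c+"0");P=ctrl.camera_params(c);print(c,np.round(P["T"],3).tolist(),np.round(P["K"],1).tolist())
a=cv2.imread('pics/top0.png');cv2.imwrite('pics/top0.png',a)
for n,z in dict(lever_grip=.2,lever_pivot=.095,switch_box=0,test_bay=0,cover_handle=.174,crate=0,tray=0,can1=.02,block1=.02,contactor=0,tape_roll=0,mug=0,carton=0,multimeter=0).items():
    for r in ctrl.place_of("top",n)[:5]:
        if r["p"]>.2: print(n,round(r["p"],2),np.round(r["position"]),at_z("top",r["position"],z))
E
```

```text
pics
0.0 [ 0.2357 -0.5237  0.2304] [-1.7988e+02 -1.0000e-02  2.4220e+01] [-1.2 -0.  -0.5] 0.0855
top [[-0.007, -0.996, 0.085, 0.418], [-1.0, 0.008, 0.008, 0.079], [-0.008, -0.085, -0.996, 1.612], [0.0, 0.0, 0.0, 1.0]] [[497.9, 0.0, 280.1], [0.0, 497.9, 205.7], [0.0, 0.0, 1.0]]
side [[-0.998, -0.051, 0.036, 0.498], [-0.061, 0.654, -0.754, 1.026], [0.015, -0.754, -0.656, 0.999], [0.0, 0.0, 0.0, 1.0]] [[385.6, 0.0, 282.9], [0.0, 385.6, 209.2], [0.0, 0.0, 1.0]]
lever_grip 0.71 [448. 200.] [ 0.5511 -0.3876  0.2   ]
lever_pivot 0.6 [437. 229.] [ 0.4722 -0.3854  0.095 ]
switch_box 0.81 [429. 232.] [ 0.4657 -0.3875  0.    ]
test_bay 0.62 [256. 200.] [0.5763 0.1683 0.    ]
test_bay 0.34 [295. 200.] [0.5759 0.0434 0.    ]
cover_handle 0.85 [293. 196.] [0.5686 0.0529 0.174 ]
cover_handle 0.3 [372. 187.] [ 0.5927 -0.1766  0.174 ]
crate 0.61 [371. 189.] [ 0.6082 -0.2048  0.    ]
tray 0.68 [376. 250.] [ 0.4111 -0.2154  0.    ]
can1 0.58 [174. 288.] [0.2965 0.4304 0.02  ]
contactor 0.56 [371. 141.] [ 0.7663 -0.2075  0.    ]
tape_roll 0.87 [421. 282.] [ 0.3071 -0.358   0.    ]
tape_roll 0.7 [369. 141.] [ 0.7657 -0.2029  0.    ]
tape_roll 0.64 [257. 203.] [0.5665 0.1667 0.    ]
mug 0.75 [144. 260.] [0.3847 0.5305 0.    ]
mug 0.62 [437. 228.] [ 0.4791 -0.4137  0.    ]
carton 0.58 [311. 138.] [ 0.7798 -0.0102  0.    ]
carton 0.38 [374. 245.] [ 0.4269 -0.2084  0.    ]
multimeter 0.67 [215. 267.] [0.3604 0.302  0.    ]
```

```bash
python3 -m inch '[[0,0,0,0,0,0,0]]'
```

```text
time_s: 0.88
ee_pos: [0.2359, -0.5244, 0.2313]
orientation: [-180.0, 0.0, 24.2]
ft_force: [-0.9, -0.5, 0.1]
gripper_width: 0.0854
```

View pics/top0.png

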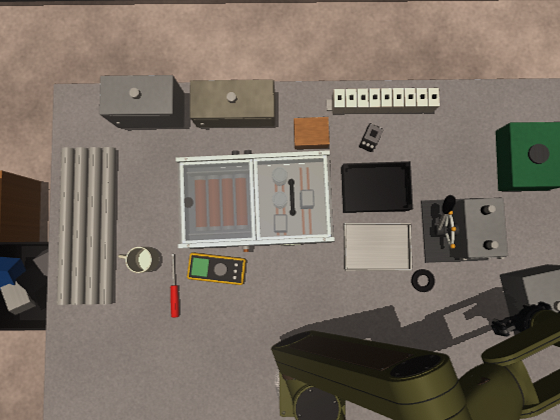

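View pics/side0.png

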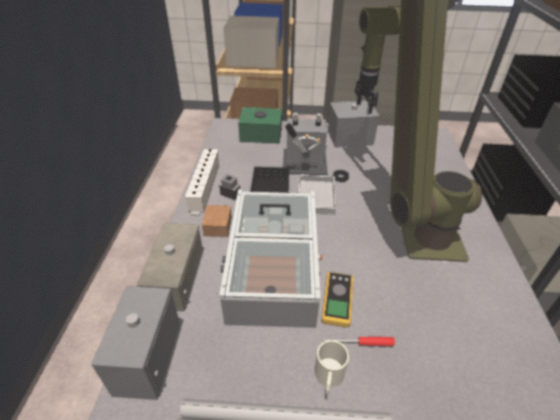

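```bash
python3 -m inch '[[0,0,-0.8,0,0,1,0],[0,0,-0.8,0,0,1,0],[0,0,-0.8,0,0,1,0],[0,0,-0.8,0,0,1,0],[0,0,-0.8,0,0,1,0],[0,0,-0.8,0,0,1,0],[0,0,0,0,0,0.05,0]]'
python3 -m inch '[[1,-0.4,0,0,0,0,0],[1,-0.5,0,0,0,0,0],[1,-0.5,0,0,0,0,0],[1,-0.5,0,0,0,0,0],[1,-0.5,0,0,0,0,0],[1,-0.5,0,0,0,0,0],[1,-0.5,0,0,0,0,0],[1,-0.5,0,0,0,0,0],[1,-0.5,0,0,0,0,0],[1,-0.5,0,0,0,0,0],[1,-0.5,0,0,0,0,0],[1,-0.5,0,0,0,0,0],[1,-0.5,0,0,0,0,0],[0.5,-0.5,0,0,0,0,0],[0,0,0,0,0,0,0],[0,0,0,0,0,0,0]]'
python3 - <<'E'
from h import *
st();P=ctrl.camera_params("wrist");print(np.round(P["T"],3).tolist(),np.round(P["K"],1).tolist())
snap("wrist","w1");snap("top")
for c in("wrist","top"):
  for n,z in dict(lever_grip=.206,lever_pivot=.095).items():
    for r in ctrl.place_of(c,n)[:2]: print(c,n,r["p"],np.round(r["position"]),at_z(c,r["position"],z))
def rect(n,z,shape=True):
    for r in ctrl.masks_of("top",n)[:2]:
        if r["p"]<.3: continue
        m=r["region"].astype(np.uint8);c=max(cv2.findContours(m,0,2)[0],key=cv2.contourArea)[:,0]
        w=np.array([at_z("top",p,z)[:2] for p in c],np.float32)
        print(n,round(r["p"],2),cv2.minAreaRect(w*1000))
for n,z in dict(test_bay=.145,side_cover=.13,bay_cover=.139,crate=.068,tray=.034,switch_box=.173).items(): rect(n,z)
E
```

```text
time_s: 1.47
ee_pos: [0.2366, -0.5261, 0.331]
orientation: [179.6, -0.1, -0.1]
ft_force: [-0.3, 0.3, -0.0]
gripper_width: 0.0855
time_s: 2.8
ee_pos: [0.5056, -0.3856, 0.3265]
orientation: [-180.0, 0.1, 0.2]
ft_force: [-0.3, -0.9, -0.1]
gripper_width: 0.0853
2.8 [ 0.5056 -0.3856  0.3265] [-1.7997e+02  1.0000e-01  1.6000e-01] [-0.3 -0.9 -0.1] 0.0853
[[0.003, -0.956, -0.292, 0.58], [-1.0, -0.002, -0.001, -0.385], [0.0, 0.292, -0.956, 0.469], [0.0, 0.0, 0.0, 1.0]] [[354.9, 0.0, 281.5], [0.0, 354.9, 206.0], [0.0, 0.0, 1.0]]
wrist lever_grip 0.62 [276. 149.] [ 0.5428 -0.3821  0.206 ]
wrist lever_pivot 0.66 [280. 204.] [ 0.4673 -0.385   0.095 ]
wrist lever_pivot 0.49 [154. 213.] [ 0.4566 -0.2452  0.095 ]
top lever_grip 0.58 [446. 202.] [ 0.5469 -0.3781  0.206 ]
top lever_pivot 0.84 [434. 229.] [ 0.4737 -0.3764  0.095 ]
test_bay 0.67 ((562.9301147460938, 166.47509765625), (301.80535888671875, 460.28338623046875), 1.7028857469558716)
side_cover 0.92 ((561.3814697265625, 278.05987548828125), (246.403076171875, 219.77871704101562), 2.2234225273132324)
bay_cover 0.63 ((572.1873779296875, 53.378360748291016), (247.02818298339844, 224.53843688964844), 2.024333953857422)
crate 0.96 ((607.9940185546875, -211.1458740234375), (155.11834716796875, 216.31875610351562), 0.85418301820755)
tray 0.69 ((582.625732421875, 53.367393493652344), (269.6549072265625, 238.52505493164062), 0.9649643301963806)
tray 0.58 ((423.7333984375, -215.3099822998047), (212.23350524902344, 150.88479614257812), 89.5702896118164)
switch_box 0.78 ((472.81768798828125, -393.862548828125), (191.87680053710938, 150.90350341796875), 0.7675154209136963)
```

View pics/w1.png

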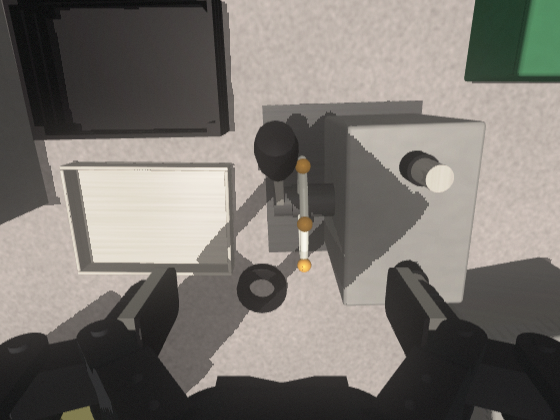

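```bash
python3 - <<'E'
from h import *
for r in (.07,.08,.09,.1,.11,.12):
    for px,a in (((303,165),.7),((305,224),0),((303,265),-.7)):
        print(r,px,at_z("wrist",px,.095+r*np.cos(a)),'want x', .47+r*np.sin(a))
E
```

```text
0.07 (303, 165) [ 0.5215 -0.4059  0.1485] want x 0.5150952381066384
0.07 (305, 224) [ 0.4702 -0.4076  0.165 ] want x 0.47
0.07 (303, 265) [ 0.4209 -0.4076  0.1485] want x 0.42490476189336157
0.08 (303, 165) [ 0.5228 -0.4054  0.1562] want x 0.5215374149790153
0.08 (305, 224) [ 0.4738 -0.4069  0.175 ] want x 0.47
0.08 (303, 265) [ 0.4247 -0.4071  0.1562] want x 0.4184625850209847
0.09 (303, 165) [ 0.5242 -0.4049  0.1638] want x 0.5279795918513922
0.09 (305, 224) [ 0.4774 -0.4062  0.185 ] want x 0.47
0.09 (303, 265) [ 0.4285 -0.4066  0.1638] want x 0.4120204081486078
0.1 (303, 165) [ 0.5256 -0.4044  0.1715] want x 0.5344217687237691
0.1 (305, 224) [ 0.481  -0.4055  0.195 ] want x 0.47
0.1 (303, 265) [ 0.4323 -0.4061  0.1715] want x 0.4055782312762309
0.11 (303, 165) [ 0.527  -0.404   0.1791] want x 0.540863945596146
0.11 (305, 224) [ 0.4846 -0.4048  0.205 ] want x 0.47
0.11 (303, 265) [ 0.436  -0.4056  0.1791] want x 0.39913605440385397
0.12 (303, 165) [ 0.5284 -0.4035  0.1868] want x 0.547306122468523
0.12 (305, 224) [ 0.4882 -0.4041  0.215 ] want x 0.47
0.12 (303, 265) [ 0.4398 -0.405   0.1868] want x 0.39269387753147705
```

```bash
python3 -m inch '[[1,-0.1,0.6,0,0,0,0],[1,-0.1,1,0,0,0,0],[0,0,1,0,0,0,0],[0,0,1,0,0,0,0],[0,0,1,0,0,0,0],[0,0,1,0,0,0,0],[0,0,1,0,0,0,0],[0,0,0,0,0,0,0],[0,0,0,0,0,0,1],[0,0,0,0,0,0,1],[0,0,0,0,0,0,1],[0,0,0,0,0,0,1],[0,0,0,0,0,0,1],[0,0,0,0,0,0,1]]' 30
```

```text
time_s: 4.57
ee_pos: [0.5469, -0.3815, 0.1971]
orientation: [-180.0, -0.2, 0.1]
ft_force: [0.9, 6.1, 5.0]
gripper_width: 0.0297
```

```bash
python3 -m inch '[[-0.8,0,-0.45,0,0,0,1],[-0.8,0,-0.3,0,0,0,1],[-0.8,0,-0.2,0,0,0,1],[-0.8,0,-0.12,0,0,0,1],[-0.8,0,-0.03,0,0,0,1],[-0.8,0,0.07,0,0,0,1],[-0.8,0,0.16,0,0,0,1],[-0.8,0,0.27,0,0,0,1],[-0.8,0,0.35,0,0,0,1],[-0.8,0,0.5,0,0,0,1],[-0.4,0,0.33,0,0,0,1],[-0.2,0,0.17,0,0,0,1],[0,0,0,0,0,0,1],[0,0,0,0,0,0,1],[0,0,0,0,0,0,1]]'
```

```text
time_s: 5.82
ee_pos: [0.3734, -0.3872, 0.1822]
orientation: [179.4, -0.0, 0.0]
ft_force: [-4.4, -8.4, 2.3]
gripper_width: 0.029
```

```bash
python3 -m inch '[[-0.3,0,0.2,0,0,0,1],[-0.2,0,0.1,0,0,0,1],[0,0,0,0,0,0,1],[0,0,0,0,0,0,1]]'; python3 - <<'E'
from h import *
snap("wrist","w2");snap("top")
for c in("wrist","top"):
  for n,z in dict(lever_grip=.198,lever_pivot=.095).items():
    for r in ctrl.place_of(c,n)[:1]: print(c,n,r["p"],np.round(r["position"]),at_z(c,r["position"],z))
E
```

```text
time_s: 6.15
ee_pos: [0.3687, -0.3875, 0.1778]
orientation: [179.4, -0.6, 0.0]
ft_force: [8.3, -4.1, 5.6]
gripper_width: 0.0293
wrist lever_grip 0.58 [277. 253.] [ 0.387  -0.3853  0.198 ]
wrist lever_pivot 0.81 [271.  49.] [ 0.4713 -0.3821  0.095 ]
top lever_grip 0.71 [449. 254.] [ 0.3987 -0.3855  0.198 ]
top lever_pivot 0.61 [438. 231.] [ 0.4682 -0.3865  0.095 ]
```

View pics/w2.png

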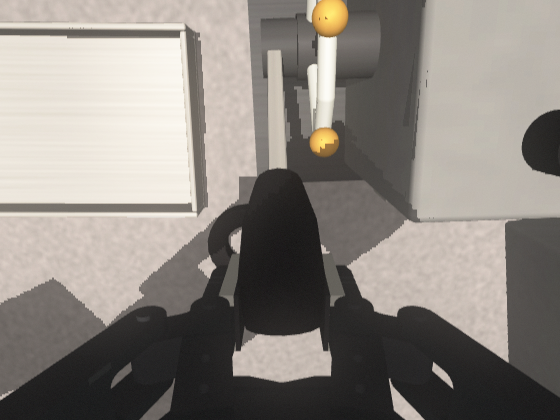

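```bash
python3 -m inch '[[0.2,0,0,0,0,0,0],[0,0,0,0,0,0,0],[0,0,0,0,0,0,0],[0,0,0,0,0,0,0],[0,0,0,0,0,0,0],[0,0,-0.5,0,0,0,0],[0,0,-1,0,0,0,0],[0,0,-1,0,0,0,0],[0,0,-1,0,0,0,0],[0,0,-1,0,0,0,0],[0,0,-1,0,0,0,0],[0,0,-1,0,0,0,0]]'
python3 -m inch '[[0.45,-1,0,0,0,-0.5,0],[0.45,-1,0,0,0,0,0],[0.45,-1,0,0,0,0,0],[0.45,-1,0,0,0,0,0],[0.45,-1,0,0,0,0,0],[0.45,-1,0,0,0,0,0],[0.45,-1,0,0,0,0,0],[0.45,-1,0,0,0,0,0],[0.45,-1,0,0,0,0,0],[0.45,-1,0,0,0,0,0],[0.45,-1,0,0,0,0,0],[0.45,-1,0,0,0,0,0],[0.45,-1,0,0,0,0,0],[0.45,-1,0,0,0,0,0],[0.45,-1,0,0,0,0,0],[0.45,-1,0,0,0,0,0],[0.4,-1,0,0,0,0,0],[0.4,-1,0,0,0,0,0],[0.4,-1,0,0,0,0,0],[0.4,-1,0,0,0,0,0]]'
python3 -m inch '[[0,-1,0,0,0,0,0],[0,-1,0,0,0,0,0],[0,0,0,0,0,0,0],[0,0,0,0,0,0,0]]'
python3 - <<'E'
from h import *
st();snap("wrist","w3")
for n,z in dict(cover_handle=.174,can1=.02,block1=.02,test_bay=0).items():
    for r in ctrl.place_of("wrist",n)[:5]: print(n,round(r["p"],2),np.round(r["position"]),at_z("wrist",r["position"],z))
snap("top")
for r in ctrl.place_of("top","lever_grip"): print(at_z("top",r["position"],.198))
E
```

```text
time_s: 7.45
ee_pos: [0.3675, -0.3821, 0.3059]
orientation: [180.0, 0.0, 0.0]
ft_force: [1.3, -0.3, 0.0]
gripper_width: 0.0854
time_s: 9.12
ee_pos: [0.5303, 0.0243, 0.305]
orientation: [180.0, -0.0, 2.0]
ft_force: [0.7, -0.0, -0.8]
gripper_width: 0.0852
time_s: 9.45
ee_pos: [0.5286, 0.0638, 0.3047]
orientation: [180.0, -0.0, 2.1]
ft_force: [-0.0, -0.0, -0.6]
gripper_width: 0.0855
9.45 [0.5286 0.0638 0.3047] [179.97  -0.     2.14] [-0.  -0.  -0.6] 0.0855
cover_handle 0.76 [288. 145.] [0.5692 0.0597 0.174 ]
test_bay 0.91 [195. 128.] [0.5636 0.1702 0.    ]
[ 0.7187 -0.1639  0.198 ]
[ 0.3925 -0.389   0.198 ]
```

View pics/w3.png

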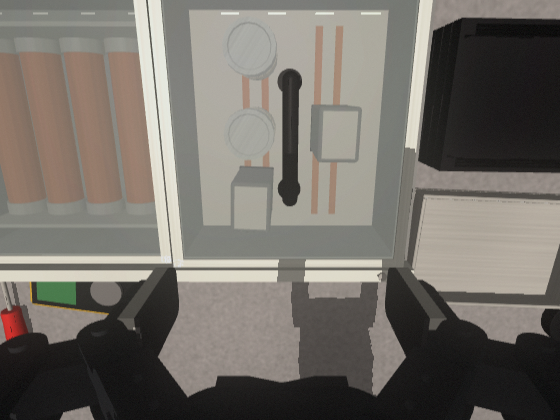

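```bash
python3 -m inch '[[1,0.3,0.5,0,0,0,0],[1,0,1,0,0,0,0],[0.1,0,1,0,0,0,0],[0,0,1,0,0,0,0],[0,0,1,0,0,0,0],[0,0,1,0,0,0,0],[0,0,1,0,0,0,0],[0,0,1,0,0,0,0],[0,0,0,0,0,0,1],[0,0,0,0,0,0,1],[0,0,0,0,0,0,1],[0,0,0,0,0,0,1],[0,0,0,0,0,0,1],[0,0,0,0,0,0,1],[0,0,0,0,0,0,1]]' 40
```

```text
time_s: 11.05
ee_pos: [0.5719, 0.0591, 0.1557]
orientation: [-180.0, -0.1, 2.0]
ft_force: [-0.1, 0.9, 4.6]
gripper_width: 0.0108
```

```bash
python3 -m inch '[[0,-0.5,0,0,0,0,1],[0,-1,0,0,0,0,1],[0,-1,0,0,0,0,1],[0,-1,0,0,0,0,1],[0,-1,0,0,0,0,1],[0,-1,0,0,0,0,1],[0,-1,0,0,0,0,1],[0,-1,0,0,0,0,1],[0,-1,0,0,0,0,1],[0,-1,0,0,0,0,1],[0,-0.7,0,0,0,0,1],[0,-0.5,0,0,0,0,1],[0,-0.2,0,0,0,0,1],[0,0,0,0,0,0,1],[0,0,0,0,0,0,1]]'
```

```text
time_s: 12.3
ee_pos: [0.5639, 0.274, 0.1557]
orientation: [179.7, -0.1, 2.1]
ft_force: [-0.4, -9.2, 8.3]
gripper_width: 0.011
```

```bash
python3 -m inch '[[0,0,0,0,0,0,0],[0,0,0,0,0,0,0],[0,0,0,0,0,0,0],[0,0,0,0,0,0,0],[0,0,-0.6,0,0,0,0],[0,0,-1,0,0,0,0],[0,0,-1,0,0,0,0],[0,0,-1,0,0,0,0],[0,0,-1,0,0,0,0],[0,0,-1,0,0,0,0],[0,0,-1,0,0,0,0],[0,0,-1,0,0,0,0]]'
python3 -m inch '[[0,1,0,0,0,0,0],[0,1,0,0,0,0,0],[-0.3,1,-0.5,0,0,0,0],[-0.3,1,-0.5,0,0,0,0],[-0.3,1,-0.5,0,0,0,0],[-0.3,1,-0.5,0,0,0,0],[-0.3,1,0,0,0,0,0],[-0.3,1,0,0,0,0,0],[-0.3,1,0,0,0,0,0],[-0.3,1,0,0,0,0,0],[-0.3,1,0,0,0,0,0],[0,0,0,0,0,0,0],[0,0,0,0,0,0,0]]'
python3 - <<'E'
from h import *
st();snap("wrist","w4");snap("top")
for c in ("wrist","top"):
  for n,z in dict(cover_handle=.174,can1=.02,block1=.02,test_bay=0,tray=0,crate=0).items():
    for r in ctrl.place_of(c,n)[:4]:
      if r["p"]>.25: print(c,n,round(r["p"],2),np.round(r["position"]),at_z(c,r["position"],z))
E
```

```text
time_s: 13.3
ee_pos: [0.5631, 0.277, 0.307]
orientation: [-180.0, 0.0, 2.0]
ft_force: [0.5, -0.2, -0.1]
gripper_width: 0.0856
time_s: 14.38
ee_pos: [0.517, 0.0545, 0.3463]
orientation: [-180.0, -0.0, 1.9]
ft_force: [0.2, -0.0, -0.1]
gripper_width: 0.0852
14.38 [0.517  0.0545 0.3463] [-179.97   -0.      1.92] [ 0.2 -0.  -0.1] 0.0852
wrist cover_handle 0.92 [ 28. 125.] [0.5614 0.2774 0.174 ]
wrist can1 0.89 [251. 118.] [0.5662 0.097  0.02  ]
wrist can1 0.74 [252.  54.] [0.6415 0.0965 0.02  ]
wrist block1 0.68 [252. 170.] [0.4987 0.0956 0.02  ]
wrist block1 0.67 [315. 115.] [0.5727 0.0147 0.02  ]
wrist block1 0.55 [542. 293.] [ 0.3284 -0.3392  0.02  ]
wrist test_bay 0.64 [195. 116.] [0.565  0.1736 0.    ]
wrist test_bay 0.51 [460. 222.] [ 0.4278 -0.2087  0.    ]
wrist tray 0.62 [460. 224.] [ 0.4258 -0.2081  0.    ]
wrist crate 0.88 [489.  92.] [ 0.6091 -0.2135 -0.    ]
top cover_handle 0.6 [218. 199.] [0.5625 0.2694 0.174 ]
top can1 0.5 [280. 176.] [0.6502 0.0914 0.02  ]
top block1 0.48 [279. 222.] [0.5017 0.0954 0.02  ]
top test_bay 0.65 [258. 203.] [0.5661 0.1641 0.    ]
top tray 0.94 [376. 249.] [ 0.4149 -0.2158  0.    ]
top crate 0.61 [376. 186.] [ 0.6172 -0.22    0.    ]
```

View pics/w4.png

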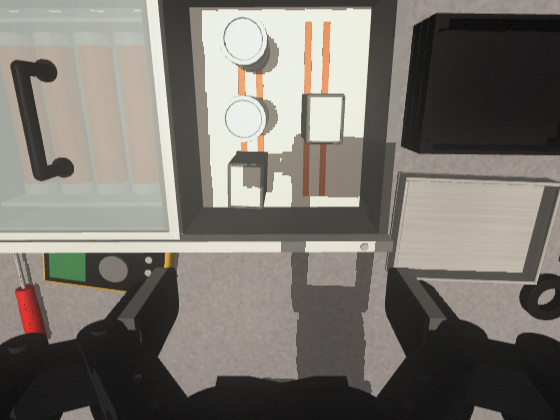

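```bash
python3 - <<'E'
from h import *
for px,z in (((245,39),.12),((244,118),.12),((324,119),.11),((246,187),.11)): print(px,at_z("wrist",px,z))
E
```

```text
(245, 39) [0.6438 0.0944 0.12  ]
(244, 118) [0.5709 0.095  0.12  ]
(324, 119) [0.5722 0.013  0.11  ]
(246, 187) [0.4968 0.0934 0.11  ]
```

```bash
python3 -m inch '[[0.9,0.7,0,0,0,0,0.3],[0.9,0.7,0,0,0,0,0.3],[0.9,0.75,0,0,0,0,0.3],[0,0,1,0,0,0,0.3],[0,0,1,0,0,0,0.3],[0,0,1,0,0,0,0.3],[0,0,1,0,0,0,0.3],[0,0,1,0,0,0,0.3],[0,0,1,0,0,0,0.3],[0,0,1,0,0,0,0.3],[0,0,1,0,0,0,0.3],[0,0,0,0,0,0,0.3]]'
python3 - <<'E'
from h import *
st();snap("wrist","w5")
E
```

```text
time_s: 16.08
ee_pos: [0.5697, 0.0139, 0.1823]
orientation: [-180.0, 0.5, 2.0]
ft_force: [-0.4, -0.3, -0.7]
gripper_width: 0.0598
16.08 [0.5697 0.0139 0.1823] [-179.96    0.46    2.02] [-0.4 -0.3 -0.7] 0.0598
```

View pics/w5.png

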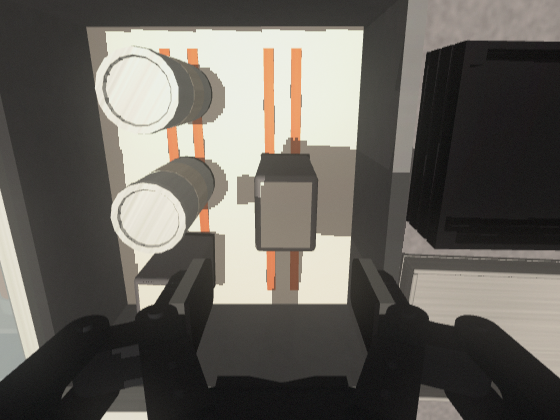

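```bash
python3 -m inch '[[0.05,0,1,0,0,0,0.3],[0.05,0,1,0,0,0,0.3],[0,0,1,0,0,0,0.3],[0,0,1,0,0,0,0.3],[0,0,1,0,0,0,0.3],[0,0,0.4,0,0,0,0.3],[0,0,0,0,0,0,1],[0,0,0,0,0,0,1],[0,0,0,0,0,0,1],[0,0,0,0,0,0,1],[0,0,0,0,0,0,1],[0,0,-0.5,0,0,0,1],[0,0,-1,0,0,0,1],[0,0,-1,0,0,0,1],[0,0,-1,0,0,0,1],[0,0,-1,0,0,0,1],[0,0,-1,0,0,0,1],[0,0,-1,0,0,0,1],[0,0,-1,0,0,0,1],[0,0,-1,0,0,0,1]]' 60
python3 - <<'E'
from h import *
snap("top")
for n,z in dict(tray=0,crate=0).items():
    for r in ctrl.place_of("top",n)[:2]:
      if r["p"]>.25: print(n,round(r["p"],2),np.round(r["position"]),at_z("top",r["position"],z))
E
```

```text
time_s: 17.8
ee_pos: [0.5742, 0.014, 0.2504]
orientation: [180.0, -0.0, 2.0]
ft_force: [0.0, -0.1, -3.4]
gripper_width: 0.0397
tray 0.95 [376. 248.] [ 0.4175 -0.2156  0.    ]
crate 0.62 [374. 190.] [ 0.6039 -0.2129  0.    ]
crate 0.49 [278. 201.] [0.5724 0.099  0.    ]
```

```bash
python3 -m inch '[[-0.4,0.6,0,0,0,0,1],[-0.6,1,0,0,0,0,1],[-0.6,1,0,0,0,0,1],[-0.6,1,0,0,0,0,1],[-0.6,1,0,0,0,0,1],[-0.6,1,0,0,0,0,1],[-0.6,1,0,0,0,0,1],[-0.6,1,0,0,0,0,1],[-0.6,1,0,0,0,0,1],[-0.6,1,0,0,0,0,1],[-0.6,1,0,0,0,0,1],[-0.6,1,0,0,0,0,1],[-0.6,1,0,0,0,0,1],[-0.5,0.8,0,0,0,0,1],[0,0,0,0,0,0,1],[0,0,0,0,0,0,1]]'
python3 - <<'E'
from h import *
snap("wrist","w6")
for n,z in dict(tray=0,crate=0).items():
    for r in ctrl.place_of("wrist",n)[:2]:
      if r["p"]>.25: print(n,round(r["p"],2),np.round(r["position"]),at_z("wrist",r["position"],z))
E
```

```text
time_s: 19.28
ee_pos: [0.4203, -0.2598, 0.2467]
orientation: [-179.9, 0.2, 1.9]
ft_force: [-0.8, 0.3, -3.4]
gripper_width: 0.039
tray 0.58 [236. 163.] [ 0.4245 -0.2083  0.    ]
```

View pics/w6.png

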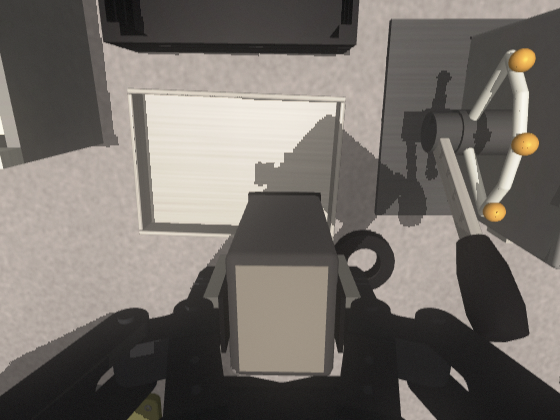

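```bash
python3 -m inch '[[0,0,1,0,0,0,1],[0,0,1,0,0,0,1],[0,0,1,0,0,0,1],[0,0,1,0,0,0,1],[0,0,1,0,0,0,1],[0,0,1,0,0,0,1],[0,0,1,0,0,0,1],[0,0,1,0,0,0,1],[0,0,0.7,0,0,0,1],[0,0,0.1,0,0,0,1],[0,0,0,0,0,0,1],[0,0,0,0,0,0,1]]'
```

```text
time_s: 20.43
ee_pos: [0.423, -0.2595, 0.0728]
orientation: [180.0, -0.0, 2.1]
ft_force: [0.3, -0.4, -3.3]
gripper_width: 0.0391
```

```bash
python3 -m inch '[[0,0,0.15,0,0,0,1],[0,0,0.1,0,0,0,1],[0,0,0,0,0,0,1]]'; python3 -m inch '[[0,0,0.1,0,0,0,1],[0,0,0.1,0,0,0,1],[0,0,0,0,0,0,1]]'
```

```text
time_s: 20.68
ee_pos: [0.4225, -0.2598, 0.0677]
orientation: [180.0, -0.0, 2.0]
ft_force: [-1.1, -0.4, -2.8]
gripper_width: 0.039
time_s: 20.93
ee_pos: [0.4226, -0.26, 0.064]
orientation: [180.0, -0.1, 2.0]
ft_force: [-1.0, 0.4, 2.4]
gripper_width: 0.0392
```

```bash
python3 -m inch '[[0,0,0,0,0,0,0.3],[0,0,0,0,0,0,0.3],[0,0,0,0,0,0,0.3],[0,0,-0.4,0,0,0,0.3],[0,0,-1,0,0,0,0.3],[0,0,-1,0,0,0,0.3],[0,0,-1,0,0,0,0.3],[0,0,-1,0,0,0,0.3],[0,0,-1,0,0,0,0.3],[0,0,-1,0,0,0,0.3],[0,0,-1,0,0,0,0.3],[0,0,-1,0,0,0,0.3],[0,0,-1,0,0,0,0.3]]'
python3 -m inch '[[0.24,-0.9,0,0,0,0,0.3],[0.24,-1,0,0,0,0,0.3],[0.24,-1,0,0,0,0,0.3],[0.24,-1,0,0,0,0,0.3],[0.24,-1,0,0,0,0,0.3],[0.24,-1,0,0,0,0,0.3],[0.24,-1,0,0,0,0,0.3],[0.24,-1,0,0,0,0,0.3],[0.24,-1,0,0,0,0,0.3],[0.24,-1,0,0,0,0,0.3],[0.24,-1,0,0,0,0,0.3],[0.24,-1,0,0,0,0,0.3],[0.24,-1,0,0,0,0,0.3],[0.24,-1,0,0,0,0,0.3],[0.24,-1,0,0,0,0,0.3],[0.24,-1,0,0,0,0,0.3],[0.24,-1,0,0,0,0,0.3],[0.24,-0.65,0,0,0,0,0.3],[0,0,0,0,0,0,0.3],[0,0,0,0,0,0,0.3]]'
python3 - <<'E'
from h import *
st();snap("wrist","w7")
for n,z,h in (("can1",.02,.1),("block1",.02,.09)):
    for r in ctrl.place_of("wrist",n)[:3]:
      if r["p"]>.25: print(n,round(r["p"],2),np.round(r["position"]),at_z("wrist",r["position"],z))
    for r in ctrl.masks_of("wrist",n)[:3]:
      if r["p"]>.25: ys,xs=np.where(r["region"]);print(n,xs.min(),xs.max(),ys.min(),ys.max())
E
```

```text
time_s: 22.02
ee_pos: [0.422, -0.2595, 0.2529]
orientation: [180.0, -0.0, 2.0]
ft_force: [0.7, 0.1, -0.1]
gripper_width: 0.0599
time_s: 23.68
ee_pos: [0.496, 0.0945, 0.2516]
orientation: [180.0, -0.0, 2.1]
ft_force: [0.2, 0.4, 0.1]
gripper_width: 0.0598
23.68 [0.496  0.0945 0.2516] [179.98  -0.     2.12] [0.2 0.4 0.1] 0.0598
can1 0.96 [286.  20.] [0.641 0.094 0.02 ]
can1 0.75 [282. 101.] [0.5668 0.0957 0.02  ]
can1 253 314 64 129
block1 0.74 [284. 170.] [0.497  0.0904 0.02  ]
block1 0.27 [111. 271.] [0.3709 0.2883 0.02  ]
block1 258 307 144 219
```

```bash
python3 -m inch '[[0,0.08,1,0,0,0,0.3],[0,0,1,0,0,0,0.3],[0,0,1,0,0,0,0.3],[0,0,1,0,0,0,0.3],[0,0,1,0,0,0,0.3],[0,0,1,0,0,0,0.3],[0,0,1,0,0,0,0.3],[0,0,1,0,0,0,0.3],[0,0,0.8,0,0,0,0.3],[0,0,0,0,0,0,0.3],[0,0,0,0,0,0,1],[0,0,0,0,0,0,1],[0,0,0,0,0,0,1],[0,0,0,0,0,0,1],[0,0,0,0,0,0,1]]' 60
python3 -m inch '[[0,0,-0.5,0,0,0,1],[0,0,-1,0,0,0,1],[0,0,-1,0,0,0,1],[0,0,-1,0,0,0,1],[0,0,-1,0,0,0,1],[0,0,-1,0,0,0,1],[0,0,-1,0,0,0,1],[0,0,-1,0,0,0,1],[0,0,-1,0,0,0,1],[0,0,0,0,0,0,1]]'
```

```text
time_s: 25.18
ee_pos: [0.4966, 0.0926, 0.076]
orientation: [-180.0, -0.1, 2.0]
ft_force: [-0.2, -0.2, -1.1]
gripper_width: 0.0394
time_s: 26.02
ee_pos: [0.4987, 0.0929, 0.2496]
orientation: [-180.0, -0.5, 2.0]
ft_force: [0.9, 0.1, -2.4]
gripper_width: 0.0392
```

```bash
python3 -m inch '[[-0.33,0.76,0,0,0,0,1],[-0.33,1,0,0,0,0,1],[-0.33,1,0,0,0,0,1],[-0.33,1,0,0,0,0,1],[-0.33,1,0,0,0,0,1],[-0.33,1,0,0,0,0,1],[-0.33,1,0,0,0,0,1],[-0.33,1,0,0,0,0,1],[-0.33,1,0,0,0,0,1],[-0.33,1,0,0,0,0,1],[-0.33,1,0,0,0,0,1],[-0.33,1,0,0,0,0,1],[-0.33,1,0,0,0,0,1],[0,0,0,0,0,0,1],[0,0,0,0,0,0,1]]'
python3 - <<'E'
from h import *
snap("wrist","w8")
for n,z in dict(tray=0,crate=0,block1=.005).items():
    for r in ctrl.place_of("wrist",n)[:2]:
      if r["p"]>.25: print(n,round(r["p"],2),np.round(r["position"]),at_z("wrist",r["position"],z))
E
```

```text
time_s: 27.27
ee_pos: [0.4186, -0.1658, 0.2443]
orientation: [-179.9, 0.1, 1.9]
ft_force: [-0.2, 0.0, -2.0]
gripper_width: 0.0394
tray 0.75 [325. 164.] [ 0.4252 -0.2119  0.    ]
block1 0.98 [368. 169.] [ 0.4229 -0.2581  0.005 ]
block1 0.58 [282. 227.] [ 0.3522 -0.1668  0.005 ]
```

View pics/w8.png

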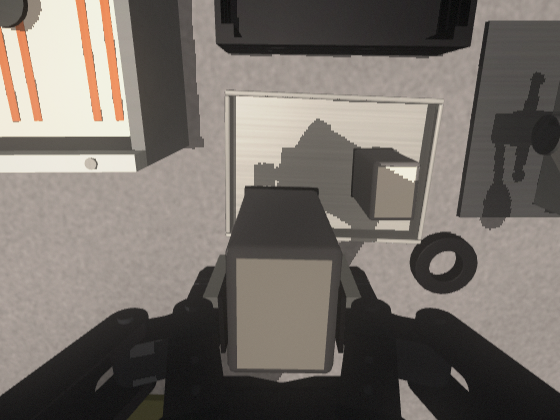

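```bash
python3 -m inch '[[0.1,0,1,0,0,0,1],[0,0,1,0,0,0,1],[0,0,1,0,0,0,1],[0,0,1,0,0,0,1],[0,0,1,0,0,0,1],[0,0,1,0,0,0,1],[0,0,1,0,0,0,1],[0,0,1,0,0,0,1],[0,0,0.4,0,0,0,1],[0,0,0.15,0,0,0,1],[0,0,0.1,0,0,0,1],[0,0,0.1,0,0,0,1],[0,0,0,0,0,0,1]]'
```

```text
time_s: 28.55
ee_pos: [0.4223, -0.1656, 0.0709]
orientation: [180.0, -0.1, 2.0]
ft_force: [0.1, -0.3, -2.4]
gripper_width: 0.0395
```

```bash
python3 -m inch '[[0,0,0.15,0,0,0,1],[0,0,0.1,0,0,0,1],[0,0,0,0,0,0,1]]';  python3 -m inch '[[0,0,0.1,0,0,0,1],[0,0,0,0,0,0,1]]'
```

```text
time_s: 28.8
ee_pos: [0.4215, -0.1655, 0.0654]
orientation: [180.0, -0.0, 2.0]
ft_force: [-0.4, 0.2, -3.8]
gripper_width: 0.0392
time_s: 28.97
ee_pos: [0.4214, -0.1654, 0.0632]
orientation: [-180.0, 0.0, 2.0]
ft_force: [-0.5, 0.2, -1.8]
gripper_width: 0.0392
```

```bash
python3 -m inch '[[0,0,0.05,0,0,0,1],[0,0,0,0,0,0,0.25],[0,0,0,0,0,0,0.25],[0,0,0,0,0,0,0.25],[0,0,-0.4,0,0,0,0.25],[0,0,-1,0,0,0,0.25],[0,0,-1,0,0,0,0.25],[0,0,-1,0,0,0,0.25],[0,0,-1,0,0,0,0.25],[0,0,-1,0,0,0,0.25],[0,0,-1,0,0,0,0.25],[0,0,-1,0,0,0,0.25],[0,0,-1,0,0,0,0.25],[0,0,-1,0,0,0,0.25]]'
python3 -m inch '[[0.61,-0.8,0,0,0,0,0.25],[0.61,-1,0,0,0,0,0.25],[0.61,-1,0,0,0,0,0.25],[0.61,-1,0,0,0,0,0.25],[0.61,-1,0,0,0,0,0.25],[0.61,-1,0,0,0,0,0.25],[0.61,-1,0,0,0,0,0.25],[0.61,-1,0,0,0,0,0.25],[0.61,-1,0,0,0,0,0.25],[0.61,-1,0,0,0,0,0.25],[0.61,-1,0,0,0,0,0.25],[0.61,-1,0,0,0,0,0.25],[0.61,-1,0,0,0,0,0.25],[0,0,0,0,0,0,0.25],[0,0,0,0,0,0,0.25]]'
python3 - <<'E'
from h import *
st();snap("wrist","w9")
for n,z,h in (("can1",.02,.1),("block1",.02,.09)):
    for r in ctrl.place_of("wrist",n)[:3]:
      if r["p"]>.25: print(n,round(r["p"],2),np.round(r["position"]),at_z("wrist",r["position"],z))
E
```

```text
time_s: 30.13
ee_pos: [0.4212, -0.1653, 0.2522]
orientation: [180.0, -0.0, 2.0]
ft_force: [-0.0, 0.2, -0.8]
gripper_width: 0.0643
time_s: 31.38
ee_pos: [0.5711, 0.0969, 0.2507]
orientation: [180.0, -0.0, 2.1]
ft_force: [-1.8, -0.4, -0.2]
gripper_width: 0.0637
31.38 [0.5711 0.0969 0.2507] [179.99  -0.     2.14] [-1.8 -0.4 -0.2] 0.0637
can1 0.95 [280. 175.] [0.5658 0.0969 0.02  ]
can1 0.69 [284. 102.] [0.6403 0.0955 0.02  ]
block1 0.85 [486. 293.] [ 0.4312 -0.1527  0.02  ]
block1 0.72 [ 18. 357.] [0.3215 0.4184 0.02  ]
```

```bash
python3 -m inch '[[-0.1,0.04,1,0,0,0,0.25],[0,0,1,0,0,0,0.25],[0,0,1,0,0,0,0.25],[0,0,1,0,0,0,0.25],[0,0,1,0,0,0,0.25],[0,0,1,0,0,0,0.25],[0,0,1,0,0,0,0.25],[0,0,1,0,0,0,0.25],[0,0,0.4,0,0,0,0.25],[0,0,0,0,0,0,0.25],[0,0,0,0,0,0,1],[0,0,0,0,0,0,1],[0,0,0,0,0,0,1],[0,0,0,0,0,0,1],[0,0,0,0,0,0,1]]' 60
python3 -m inch '[[0,0,-0.5,0,0,0,1],[0,0,-1,0,0,0,1],[0,0,-1,0,0,0,1],[0,0,-1,0,0,0,1],[0,0,-1,0,0,0,1],[0,0,-1,0,0,0,1],[0,0,-1,0,0,0,1],[0,0,-1,0,0,0,1],[0,0,-1,0,0,0,1],[0,0,0,0,0,0,1]]'
```

```text
time_s: 32.78
ee_pos: [0.5699, 0.0951, 0.0835]
orientation: [180.0, -0.1, 2.0]
ft_force: [-0.8, -0.9, 3.5]
gripper_width: 0.0449
time_s: 33.62
ee_pos: [0.5712, 0.0955, 0.2572]
orientation: [-180.0, -0.5, 2.0]
ft_force: [1.4, -0.7, -1.3]
gripper_width: 0.045
```

```bash
python3 -m inch '[[0.07,0.75,0,0,0,0,1],[0.07,1,0,0,0,0,1],[0.07,1,0,0,0,0,1],[0.07,1,0,0,0,0,1],[0.07,1,0,0,0,0,1],[0.07,1,0,0,0,0,1],[0.07,1,0,0,0,0,1],[0.07,1,0,0,0,0,1],[0.07,1,0,0,0,0,1],[0.07,1,0,0,0,0,1],[0.07,1,0,0,0,0,1],[0.07,1,0,0,0,0,1],[0.07,1,0,0,0,0,1],[0.07,1,0,0,0,0,1],[0.07,1,0,0,0,0,1],[0.07,1,0,0,0,0,1],[0.07,1,0,0,0,0,1],[0.07,1,0,0,0,0,1],[0,0,0,0,0,0,1],[0,0,0,0,0,0,1]]'
python3 - <<'E'
from h import *
snap("wrist","w10");snap("top")
for c in ("wrist","top"):
 for n,z in dict(tray=0,crate=0).items():
    for r in ctrl.place_of(c,n)[:2]:
      if r["p"]>.25: print(n,round(r["p"],2),np.round(r["position"]),at_z(c,r["position"],z))
E
```

```text
time_s: 35.28
ee_pos: [0.6059, -0.2594, 0.2506]
orientation: [-179.9, 0.1, 1.9]
ft_force: [0.6, -0.2, -2.7]
gripper_width: 0.0447
tray 0.52 [278. 226.] [ 0.5349 -0.2557  0.    ]
crate 0.66 [240. 163.] [ 0.6088 -0.211   0.    ]
tray 0.77 [373. 250.] [ 0.4111 -0.2064  0.    ]
crate 0.74 [372. 188.] [ 0.6105 -0.2078  0.    ]
crate 0.29 [360. 248.] [ 0.4182 -0.1635  0.    ]
```

View pics/w10.png

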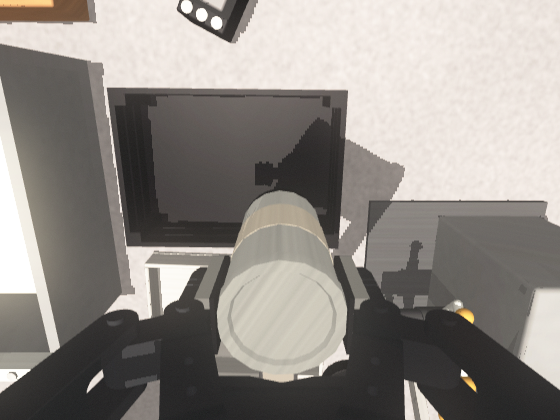

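```bash
python3 -m inch '[[0,-0.15,1,0,0,0,1],[0,0,1,0,0,0,1],[0,0,1,0,0,0,1],[0,0,1,0,0,0,1],[0,0,1,0,0,0,1],[0,0,1,0,0,0,1],[0,0,1,0,0,0,1],[0,0,1,0,0,0,1],[0,0,0.75,0,0,0,1],[0,0,0.15,0,0,0,1],[0,0,0.1,0,0,0,1],[0,0,0,0,0,0,1]]';python3 -m inch '[[0,0,0.1,0,0,0,1],[0,0,0,0,0,0,1]]'
```

```text
time_s: 36.58
ee_pos: [0.6071, -0.2555, 0.0727]
orientation: [180.0, -0.0, 2.1]
ft_force: [-0.5, -0.9, -2.9]
gripper_width: 0.0451
time_s: 36.75
ee_pos: [0.6075, -0.256, 0.0715]
orientation: [179.9, -0.1, 2.0]
ft_force: [-0.4, -0.7, -2.3]
gripper_width: 0.0446
```

```bash
python3 -m inch '[[0,0,0.15,0,0,0,1],[0,0,0,0,0,0,1]]';python3 -m inch '[[0,0,0.1,0,0,0,1],[0,0,0,0,0,0,1]]'
```

```text
time_s: 36.92
ee_pos: [0.6077, -0.2562, 0.0686]
orientation: [179.9, -0.2, 2.0]
ft_force: [-0.2, 0.5, 1.9]
gripper_width: 0.0446
time_s: 37.08
ee_pos: [0.6079, -0.2562, 0.0685]
orientation: [179.9, -0.2, 2.0]
ft_force: [-1.9, 2.3, 12.3]
gripper_width: 0.0449
```

```bash
python3 -m inch '[[0,0,-0.05,0,0,0,0.25],[0,0,0,0,0,0,0.25],[0,0,0,0,0,0,0.25],[0,0,-0.4,0,0,0,0.25],[0,0,-1,0,0,0,0.25],[0,0,-1,0,0,0,0.25],[0,0,-1,0,0,0,0.25],[0,0,-1,0,0,0,0.25],[0,0,-1,0,0,0,0.25],[0,0,-1,0,0,0,0.25],[0,0,-1,0,0,0,0.25],[0,0,-1,0,0,0,0.25],[0,0,-0.8,0,0,0,0.25]]'
python3 -m inch '[[0.13,-0.6,0,0,0,0,0.25],[0.13,-1,0,0,0,0,0.25],[0.13,-1,0,0,0,0,0.25],[0.13,-1,0,0,0,0,0.25],[0.13,-1,0,0,0,0,0.25],[0.13,-1,0,0,0,0,0.25],[0.13,-1,0,0,0,0,0.25],[0.13,-1,0,0,0,0,0.25],[0.13,-1,0,0,0,0,0.25],[0.13,-1,0,0,0,0,0.25],[0.13,-1,0,0,0,0,0.25],[0.13,-1,0,0,0,0,0.25],[0.13,-1,0,0,0,0,0.25],[0.13,-1,0,0,0,0,0.25],[0.13,-1,0,0,0,0,0.25],[0.13,-1,0,0,0,0,0.25],[0.13,-1,0,0,0,0,0.25],[0.13,-0.9,0,0,0,0,0.25],[0,0,0,0,0,0,0.25],[0,0,0,0,0,0,0.25]]'
python3 - <<'E'
from h import *
st();snap("wrist","w11")
for n,z,h in (("can1",.02,.1),("block1",.02,.09)):
    for r in ctrl.place_of("wrist",n)[:3]:
      if r["p"]>.25: print(n,round(r["p"],2),np.round(r["position"]),at_z("wrist",r["position"],z))
E
```

```text
time_s: 38.17
ee_pos: [0.6068, -0.2559, 0.2524]
orientation: [180.0, -0.1, 2.0]
ft_force: [-0.1, 0.2, 0.6]
gripper_width: 0.0643
time_s: 39.83
ee_pos: [0.6401, 0.0972, 0.2491]
orientation: [180.0, 0.1, 2.2]
ft_force: [-0.6, -0.7, -0.0]
gripper_width: 0.0641
39.83 [0.6401 0.0972 0.2491] [1.7999e+02 1.2000e-01 2.1600e+00] [-0.6 -0.7 -0. ] 0.0641
can1 0.88 [284. 170.] [0.6413 0.093  0.02  ]
block1 0.81 [550. 345.] [ 0.4318 -0.2467  0.02  ]
```

```bash
python3 -m inch '[[0.1,0.15,1,0,0,0,0.25],[0,0,1,0,0,0,0.25],[0,0,1,0,0,0,0.25],[0,0,1,0,0,0,0.25],[0,0,1,0,0,0,0.25],[0,0,1,0,0,0,0.25],[0,0,1,0,0,0,0.25],[0,0,1,0,0,0,0.25],[0,0,0.3,0,0,0,0.25],[0,0,0,0,0,0,0.25],[0,0,0,0,0,0,1],[0,0,0,0,0,0,1],[0,0,0,0,0,0,1],[0,0,0,0,0,0,1],[0,0,0,0,0,0,1]]' 60
python3 -m inch '[[0,0,-0.5,0,0,0,1],[0,0,-1,0,0,0,1],[0,0,-1,0,0,0,1],[0,0,-1,0,0,0,1],[0,0,-1,0,0,0,1],[0,0,-1,0,0,0,1],[0,0,-1,0,0,0,1],[0,0,-1,0,0,0,1],[0,0,-1,0,0,0,1],[0,0,0,0,0,0,1]]'
```

```text
time_s: 41.23
ee_pos: [0.6441, 0.0927, 0.0856]
orientation: [180.0, -0.1, 2.0]
ft_force: [-0.1, -0.4, 1.4]
gripper_width: 0.0446
time_s: 42.07
ee_pos: [0.6453, 0.0931, 0.2598]
orientation: [-180.0, -0.5, 2.0]
ft_force: [0.2, 1.1, -1.5]
gripper_width: 0.0451
```

```bash
python3 -m inch '[[-0.18,0.8,0,0,0,0,1],[-0.18,1,0,0,0,0,1],[-0.18,1,0,0,0,0,1],[-0.18,1,0,0,0,0,1],[-0.18,1,0,0,0,0,1],[-0.18,1,0,0,0,0,1],[-0.18,1,0,0,0,0,1],[-0.18,1,0,0,0,0,1],[-0.18,1,0,0,0,0,1],[-0.18,1,0,0,0,0,1],[-0.18,1,0,0,0,0,1],[-0.18,1,0,0,0,0,1],[-0.18,1,0,0,0,0,1],[0,0,0,0,0,0,1],[0,0,0,0,0,0,1]]'
python3 - <<'E'
from h import *
snap("wrist","w12");snap("top")
for c in ("wrist","top"):
 for n,z in dict(tray=0,crate=0,can1=.005).items():
    for r in ctrl.place_of(c,n)[:2]:
      if r["p"]>.25: print(n,round(r["p"],2),np.round(r["position"]),at_z(c,r["position"],z))
E
```

```text
time_s: 43.32
ee_pos: [0.6039, -0.1659, 0.2526]
orientation: [-179.9, 0.2, 1.9]
ft_force: [1.1, -0.1, -1.9]
gripper_width: 0.0446
crate 0.77 [324. 162.] [ 0.6116 -0.2113  0.    ]
can1 0.73 [362. 167.] [ 0.6094 -0.2533  0.005 ]
can1 0.61 [279. 224.] [ 0.5377 -0.1634  0.005 ]
tray 0.84 [374. 249.] [ 0.4137 -0.211   0.    ]
crate 0.74 [372. 188.] [ 0.6114 -0.2088  0.    ]
can1 0.75 [386. 189.] [ 0.6069 -0.2535  0.005 ]
```

View pics/w12.png

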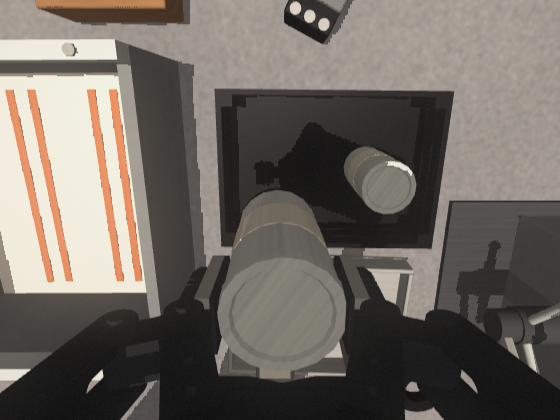

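```bash
python3 -m inch '[[0.1,0,1,0,0,0,1],[0,0,1,0,0,0,1],[0,0,1,0,0,0,1],[0,0,1,0,0,0,1],[0,0,1,0,0,0,1],[0,0,1,0,0,0,1],[0,0,1,0,0,0,1],[0,0,1,0,0,0,1],[0,0,0.7,0,0,0,1],[0,0,0.2,0,0,0,1],[0,0,0.2,0,0,0,1],[0,0,0,0,0,0,1]]';python3 -m inch '[[0,0,0.1,0,0,0,1],[0,0,0.05,0,0,0,1],[0,0,0,0,0,0,1]]'
```

```text
time_s: 44.72
ee_pos: [0.6076, -0.1645, 0.0721]
orientation: [-180.0, 0.0, 2.0]
ft_force: [-0.4, 0.6, -2.0]
gripper_width: 0.0448
time_s: 44.97
ee_pos: [0.6085, -0.1649, 0.0706]
orientation: [180.0, -0.1, 2.0]
ft_force: [-0.0, -0.7, -0.3]
gripper_width: 0.0448
```

```bash
python3 -m inch '[[0,0,0,0,0,0,0.25],[0,0,0,0,0,0,0.25],[0,0,0,0,0,0,0.25],[0,0,-0.4,0,0,0,0.25],[0,0,-1,0,0,0,0.25],[0,0,-1,0,0,0,0.25],[0,0,-1,0,0,0,0.25],[0,0,-1,0,0,0,0.25],[0,0,-1,0,0,0,0.25],[0,0,-1,0,0,0,0.25],[0,0,-1,0,0,0,0.25],[0,0,-1,0,0,0,0.25],[0,0,-1,0,0,0,0.25],[0,0,-1,0,0,0,0.25]]'
python3 -m inch '[[0,-1,0,0,0,0,0],[0,-1,0,0,0,0,0],[0,-1,0,0,0,0,0],[0,-1,0,0,0,0,0],[0,-1,0,0,0,0,0],[-0.1,-1,0,0,0,0,0],[-0.1,-1,0,0,0,0,0],[-0.1,-1,0,0,0,0,0],[-0.1,-1,0,0,0,0,0],[-0.1,-1,0,0,0,0,0],[-0.1,-1,0,0,0,0,0],[-0.1,-1,0,0,0,0,0],[-0.1,-1,0,0,0,0,0],[-0.1,-1,0,0,0,0,0],[-0.1,-1,0,0,0,0,0],[-0.1,-1,0,0,0,0,0],[-0.1,-1,0,0,0,0,0],[-0.1,-1,0,0,0,0,0],[-0.1,-1,0,0,0,0,0],[-0.1,-1,0,0,0,0,0]]'
python3 -m inch '[[0,-1,0,0,0,0,0],[0,-0.9,0,0,0,0,0],[0,0,0,0,0,0,0],[0,0,0,0,0,0,0]]'
python3 - <<'E'
from h import *
st();snap("wrist","w13");snap("top","top13")
for c in ("wrist","top"):
 for n,z in dict(cover_handle=.174,tray=0,crate=0,can1=.005,block1=.005).items():
    for r in ctrl.place_of(c,n)[:3]:
      if r["p"]>.25: print(c,n,round(r["p"],2),np.round(r["position"]),at_z(c,r["position"],z))
E
```

```text
time_s: 46.13
ee_pos: [0.6071, -0.1646, 0.2791]
orientation: [180.0, -0.0, 2.0]
ft_force: [1.2, -0.4, -0.1]
gripper_width: 0.0639
time_s: 47.8
ee_pos: [0.5629, 0.2349, 0.2781]
orientation: [-180.0, -0.0, 2.0]
ft_force: [0.5, 0.1, 0.2]
gripper_width: 0.0855
time_s: 48.13
ee_pos: [0.5617, 0.2726, 0.2777]
orientation: [180.0, -0.0, 2.1]
ft_force: [0.6, -0.6, -0.8]
gripper_width: 0.0853
48.13 [0.5617 0.2726 0.2777] [ 1.7998e+02 -2.0000e-02  2.1300e+00] [ 0.6 -0.6 -0.8] 0.0853
wrist cover_handle 0.62 [280. 203.] [0.5634 0.2723 0.174 ]
top cover_handle 0.9 [217. 202.] [0.5543 0.2728 0.174 ]
top tray 0.82 [374. 246.] [ 0.4246 -0.209   0.    ]
top crate 0.92 [370. 189.] [ 0.6092 -0.2019  0.    ]
top can1 0.66 [387. 188.] [ 0.6111 -0.2568  0.005 ]
top can1 0.63 [359. 189.] [ 0.6096 -0.1645  0.005 ]
top block1 0.75 [389. 246.] [ 0.4239 -0.2568  0.005 ]
top block1 0.7 [311. 138.] [ 0.778  -0.0126  0.005 ]
```

Pinch the handle and slide it shut.

```bash
python3 -m inch '[[0,0,1,0,0,0,0],[0,0,1,0,0,0,0],[0,0,1,0,0,0,0],[0,0,1,0,0,0,0],[0,0,1,0,0,0,0],[0,0,1,0,0,0,0],[0,0,0.1,0,0,0,0],[0,0,0,0,0,0,1],[0,0,0,0,0,0,1],[0,0,0,0,0,0,1],[0,0,0,0,0,0,1],[0,0,0,0,0,0,1],[0,0,0,0,0,0,1],[0,0,0,0,0,0,1]]' 40
python3 -m inch '[[0,0.5,0,0,0,0,1],[0,1,0,0,0,0,1],[0,1,0,0,0,0,1],[0,1,0,0,0,0,1],[0,1,0,0,0,0,1],[0,1,0,0,0,0,1],[0,1,0,0,0,0,1],[0,1,0,0,0,0,1],[0,1,0,0,0,0,1],[0,1,0,0,0,0,1],[0,0.7,0,0,0,0,1],[0,0.5,0,0,0,0,1],[0,0.2,0,0,0,0,1],[0,0,0,0,0,0,1],[0,0,0,0,0,0,1]]'
```

```text
time_s: 49.9
ee_pos: [0.5625, 0.2724, 0.1564]
orientation: [-179.9, -0.1, 2.0]
ft_force: [-0.5, 0.8, 2.8]
gripper_width: 0.0105
time_s: 51.15
ee_pos: [0.5704, 0.059, 0.1564]
orientation: [-179.4, -0.2, 1.9]
ft_force: [0.8, 15.5, 5.9]
gripper_width: 0.0102
```

```bash
python3 -m inch '[[0,0,0,0,0,0,0],[0,0,0,0,0,0,0],[0,0,0,0,0,0,0],[0,0,0,0,0,0,0],[0,0,-0.6,0,0,0,0],[0,0,-1,0,0,0,0],[0,0,-1,0,0,0,0],[0,0,-1,0,0,0,0],[0,0,-1,0,0,0,0],[0,0,-1,0,0,0,0],[0,0,-1,0,0,0,0],[0,0,-1,0,0,0.5,0],[0,0,0,0,0,0,0]]'
python3 - <<'E'
from h import *
st();snap("wrist","w14");snap("top","top14")
for c in ("wrist","top"):
    for n,z in dict(cover_handle=.174,lever_grip=.198).items():
      for r in ctrl.place_of(c,n)[:1]: print(c,round(r["p"],2),at_z(c,r["position"],z))
E
```

```text
time_s: 52.23
ee_pos: [0.5718, 0.0536, 0.3116]
orientation: [180.0, -0.4, -0.1]
ft_force: [0.6, 0.2, -0.1]
gripper_width: 0.085
52.23 [0.5718 0.0536 0.3116] [ 1.7998e+02 -4.4000e-01 -7.0000e-02] [ 0.6  0.2 -0.1] 0.085
wrist 0.74 [0.5671 0.0597 0.174 ]
top 0.76 [0.5756 0.0514 0.174 ]
top 0.62 [ 0.3863 -0.3896  0.198 ]
```

View pics/top14.png

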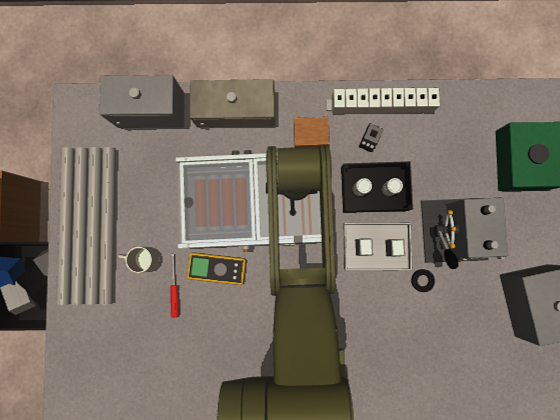

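```bash
python3 -m inch '[[-0.43,0.9,0,0,0,0,0],[-0.43,1,0,0,0,0,0],[-0.43,1,0,0,0,0,0],[-0.43,1,0,0,0,0,0],[-0.43,1,0,0,0,0,0],[-0.43,1,0,0,0,0,0],[-0.43,1,0,0,0,0,0],[-0.43,1,0,0,0,0,0],[-0.43,1,0,0,0,0,0],[-0.43,1,0,0,0,0,0],[-0.43,1,0,0,0,0,0],[-0.43,1,0,0,0,0,0],[-0.43,1,0,0,0,0,0],[-0.43,1,0,0,0,0,0],[-0.43,1,0,0,0,0,0],[-0.43,1,0,0,0,0,0],[-0.43,1,0,0,0,0,0],[-0.43,1,0,0,0,0,0],[-0.43,1,0,0,0,0,0],[-0.43,1,0,0,0,0,0]]'
python3 -m inch '[[-0.43,1,0,0,0,0,0],[-0.43,1,0,0,0,0,0],[0,0,0,0,0,0,0],[0,0,0,0,0,0,0]]'
python3 - <<'E'
from h import *
st();snap("wrist","w15")
for n,z in dict(lever_grip=.198,lever_pivot=.095).items():
      for r in ctrl.place_of("wrist",n)[:1]: print(n,round(r["p"],2),np.round(r["position"]),at_z("wrist",r["position"],z))
for r in ctrl.masks_of("wrist","lever_grip")[:1]:
      ys,xs=np.where(r["region"]);print(xs.min(),xs.max(),ys.min(),ys.max())
E
```

```text
time_s: 54.2
ee_pos: [0.3968, -0.3445, 0.3061]
orientation: [-179.9, 0.1, 0.0]
ft_force: [1.3, 0.5, -0.2]
gripper_width: 0.085
time_s: 54.53
ee_pos: [0.3799, -0.3843, 0.306]
orientation: [-179.9, 0.1, -0.1]
ft_force: [0.4, -0.2, -0.1]
gripper_width: 0.0854
54.53 [ 0.3799 -0.3843  0.306 ] [-1.7988e+02  8.0000e-02 -9.0000e-02] [ 0.4 -0.2 -0.1] 0.0854
lever_grip 0.89 [288. 194.] [ 0.388  -0.3875  0.198 ]
lever_pivot 0.74 [281.  79.] [ 0.4717 -0.3821  0.095 ]
264 307 60 234
```

```bash
python3 -m inch '[[0.2,0.08,0.3,0,0,0,0],[0,0,1,0,0,0,0],[0,0,1,0,0,0,0],[0,0,1,0,0,0,0],[0,0,1,0,0,0,0],[0,0,1,0,0,0,0],[0,0,1,0,0,0,0],[0,0,0,0,0,0,0],[0,0,0,0,0,0,1],[0,0,0,0,0,0,1],[0,0,0,0,0,0,1],[0,0,0,0,0,0,1],[0,0,0,0,0,0,1],[0,0,0,0,0,0,1]]' 30
python3 -m inch '[[0.55,0,-0.42,0,0,0,1],[0.58,0,-0.36,0,0,0,1],[0.62,0,-0.3,0,0,0,1],[0.64,0,-0.23,0,0,0,1],[0.67,0,-0.17,0,0,0,1],[0.68,0,-0.1,0,0,0,1],[0.69,0,-0.03,0,0,0,1],[0,0,0,0,0,0,1],[0,0,0,0,0,0,1],[0,0,0,0,0,0,1]]'
python3 - <<'E'
from h import *
st();snap("wrist","w16");snap("side","s16");snap("top")
for n,z in dict(lever_grip=.23,lever_pivot=.095).items():
  for c in("wrist","top"):
      for r in ctrl.place_of(c,n)[:1]: print(c,n,round(r["p"],2),np.round(r["position"]),at_z(c,r["position"],z))
E
```

```text
time_s: 55.9
ee_pos: [0.3853, -0.387, 0.1829]
orientation: [179.8, -0.1, 0.1]
ft_force: [-1.1, -2.9, 5.8]
gripper_width: 0.0296
time_s: 56.73
ee_pos: [0.473, -0.3843, 0.213]
orientation: [-179.9, 0.0, 0.0]
ft_force: [0.4, 3.0, -1.2]
gripper_width: 0.029
56.73 [ 0.473  -0.3843  0.213 ] [-1.7987e+02  1.0000e-02  3.0000e-02] [ 0.4  3.  -1.2] 0.029
wrist lever_grip 0.83 [282. 313.] [ 0.4633 -0.3841  0.23  ]
top lever_grip 0.57 [451. 231.] [ 0.4624 -0.3834  0.23  ]
wrist lever_pivot 0.81 [281. 201.] [ 0.4721 -0.3831  0.095 ]
top lever_pivot 0.73 [437. 226.] [ 0.4813 -0.3858  0.095 ]
```

View pics/w16.png

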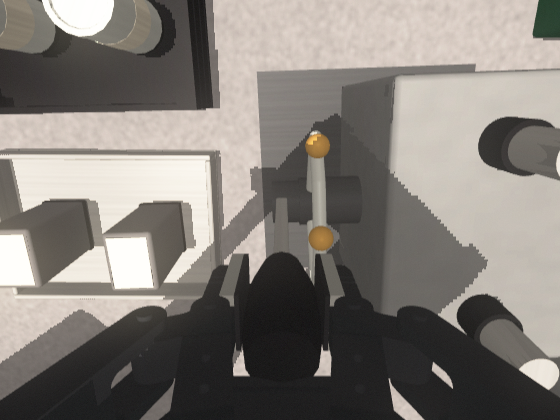

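```bash
python3 -m inch '[[0,0,0,0,0,0,0],[0,0,0,0,0,0,0],[0,0,0,0,0,0,0],[0,0,0,0,0,0,0],[0,0,-0.6,0,0,0,0],[0,0,-1,0,0,0,0],[0,0,-1,0,0,0,0],[0,0,-1,0,0,0,0],[0,0,-1,0,0,0,0],[0,0,-1,0,0,0,0],[0,0,-1,0,0,0,0],[0,0,0,0,0,0,0],[0,0,0,0,0,0,0]]'
python3 - <<'E'
from h import *
from scipy.optimize import minimize_scalar
st();snap("top");snap("side");im=snap("wrist","w17")
for c in("wrist","top","side"):
  P=ctrl.camera_params(c);K=np.array(P["K"]);T=np.linalg.inv(np.array(P["T"]))
  for n in("lever_grip","lever_pivot"):
      for r in ctrl.place_of(c,n)[:1]: print(c,n,round(r["p"],2),np.round(r["position"],1),at_z(c,r["position"],.23 if n=="lever_grip" else .095))
  for x in(.462,.472,.482):
    q=K@(T@[x,-.3845,.23,1])[:3];print('  grip x',x,np.round(q[:2]/q[2],1))
cv2.imwrite('pics/w17c.png',cv2.resize(im[80:380,160:420,::-1],None,fx=2,fy=2))
E
```

```text
time_s: 58.17
ee_pos: [0.4737, -0.3864, 0.3471]
orientation: [179.8, -0.2, 0.0]
ft_force: [-0.8, 0.8, -0.5]
gripper_width: 0.0856
58.17 [ 0.4737 -0.3864  0.3471] [ 1.7982e+02 -1.6000e-01  1.0000e-02] [-0.8  0.8 -0.5] 0.0856
wrist lever_grip 0.74 [278.9 211.8] [ 0.4642 -0.3826  0.23  ]
wrist lever_pivot 0.65 [260.4 260.7] [ 0.3583 -0.359   0.095 ]
  grip x 0.462 [281.2 214.5]
  grip x 0.472 [281.2 201.9]
  grip x 0.482 [281.2 189. ]
top lever_grip 0.54 [450.8 229.4] [ 0.4671 -0.3819  0.23  ]
top lever_pivot 0.63 [437.  228.5] [ 0.4749 -0.3852  0.095 ]
  grip x 0.462 [451.8 231.2]
  grip x 0.472 [451.7 227.6]
  grip x 0.482 [451.5 224. ]
side lever_grip 0.68 [312.5 126.4] [ 0.4517 -0.3764  0.23  ]
side lever_pivot 0.69 [305.  153.8] [ 0.475  -0.3812  0.095 ]
  grip x 0.462 [310.  125.3]
  grip x 0.472 [307.5 125.2]
  grip x 0.482 [305.1 125.1]
```

View pics/w17c.png

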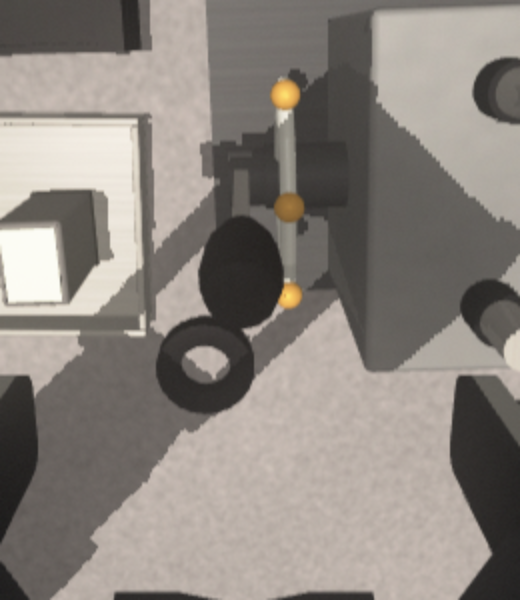

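```bash
python3 - <<'E'
from h import *
from scipy.optimize import least_squares
P=ctrl.camera_params("wrist");K=np.array(P["K"]);T=np.linalg.inv(np.array(P["T"]))
def pr(X): q=K@(T[:3,:3]@np.array(X).T+T[:3,3:]); return (q[:2]/q[2]).T
studs=np.array([[285,95],[288,207],[290,295]])/2+[160,80]
a=np.array([.7,0,-.7])
def f(p): return (pr(np.c_[p[0]+p[1]*np.sin(a),np.full(3,p[2]),.095+p[1]*np.cos(a)])-studs).ravel()
s=least_squares(f,[.472,.075,-.405]);print("studs pivot x,r,y",s.x,s.fun.round(1))
th=np.linspace(0,2*np.pi,40)
for px in(.470,.472,s.x[0]):
  for ang in(-.12,-.09,-.06,-.03,0,.03):
    u=np.array([np.sin(ang),0,np.cos(ang)]);v=np.array([np.cos(ang),0,-np.sin(ang)]);w=np.array([0,1,0])
    c=np.array([px,-.384,.095]);pts=[]
    for t in np.linspace(-1,1,15): # rounded grip between ellipsoid and cylinder
        rr=.015*np.sqrt(1-t*t)
        pts+=[c+u*(.135+.0275*t)+rr*(np.cos(b)*v+np.sin(b)*w) for b in th]
        
    q=pr(pts)
    pts2=[c+u*z+.015*(np.cos(b)*v+np.sin(b)*w) for z in(.1075,.1625) for b in th];q2=pr(pts2)
    print(round(px,3),ang,q[:,1].min().round(1),q[:,1].max().round(1),"cyl",q2[:,1].min().round(1),q2[:,1].max().round(1))
r=ctrl.masks_of("wrist","lever_grip")[0]["region"]; ys,xs=np.where(r);print(xs.min(),xs.max(),ys.min(),ys.max(),"observed by eye 186.5..244")
E
```

```text
studs pivot x,r,y [ 0.47233338  0.07603137 -0.40597481] [ 1.8 -0.1  0.5  0.3 -2.5 -0.2]
0.47 -0.12 201.8 249.4 cyl 193.2 260.4
0.47 -0.09 197.5 244.0 cyl 189.4 254.9
0.47 -0.06 193.1 238.5 cyl 185.5 249.1
0.47 -0.03 188.5 232.9 cyl 181.5 243.1
0.47 0 183.8 227.3 cyl 177.6 236.9
0.47 0.03 178.9 221.6 cyl 173.6 230.5
0.472 -0.12 199.4 246.8 cyl 190.9 257.9
0.472 -0.09 195.1 241.5 cyl 187.0 252.3
0.472 -0.06 190.7 235.9 cyl 183.1 246.5
0.472 -0.03 186.0 230.4 cyl 179.2 240.4
0.472 0 181.2 224.7 cyl 175.2 234.2
0.472 0.03 176.3 219.0 cyl 171.2 227.8
0.472 -0.12 199.0 246.4 cyl 190.5 257.4
0.472 -0.09 194.7 241.0 cyl 186.6 251.8
0.472 -0.06 190.3 235.5 cyl 182.7 246.0
0.472 -0.03 185.6 229.9 cyl 178.8 240.0
0.472 0 180.8 224.3 cyl 174.8 233.7
0.472 0.03 175.9 218.5 cyl 170.8 227.3
259 301 154 243 observed by eye 186.5..244
```

```bash
python3 -m inch '[[-0.53,-0.1,0.7,0,0,0,0],[0,0,1,0,0,0,0],[0,0,1,0,0,0,0],[0,0,1,0,0,0,0],[0,0,1,0,0,0,0],[0,0,1,0,0,0,0],[0,0,1,0,0,0,0],[0,0,0,0,0,0,0],[0,0,0,0,0,0,1],[0,0,0,0,0,0,1],[0,0,0,0,0,0,1],[0,0,0,0,0,0,1],[0,0,0,0,0,0,1],[0,0,0,0,0,0,1]]' 30
python3 -m inch '[[0.25,0,0,0,0,0,1],[0.22,0,0,0,0,0,1],[0,0,0,0,0,0,1],[0,0,0,0,0,0,1],[0,0,0,0,0,0,1]]'
```

```text
time_s: 59.83
ee_pos: [0.4633, -0.3843, 0.2131]
orientation: [179.9, -0.1, 0.0]
ft_force: [-1.2, -0.4, 4.8]
gripper_width: 0.0294
time_s: 60.25
ee_pos: [0.4715, -0.3841, 0.213]
orientation: [179.9, 0.0, 0.0]
ft_force: [-2.0, 0.9, 7.6]
gripper_width: 0.0291
```

```bash
python3 -m inch '[[0,0,0,0,0,0,0],[0,0,0,0,0,0,0],[0,0,0,0,0,0,0],[0,0,0,0,0,0,0],[0,0,-0.6,0,0,0,0],[0,0,-1,0,0,0,0],[0,0,-1,0,0,0,0],[0,0,-1,0,0,0,0],[0,0,-1,0,0,0,0],[0,0,-1,0,0,0,0],[0,0,-1,0,0,0,0],[0,0,0,0,0,0,0],[0,0,0,0,0,0,0]]'
python3 - <<'E'
from h import *
st();im=snap("wrist","w18")
P=ctrl.camera_params("wrist");K=np.array(P["K"]);T=np.linalg.inv(np.array(P["T"]))
def pr(X): q=K@(T[:3,:3]@np.array(X).T+T[:3,3:]); return (q[:2]/q[2]).T
th=np.linspace(0,2*np.pi,40)
for ang in(-.09,-.06,-.03,0,.03,.06):
    u=np.array([np.sin(ang),0,np.cos(ang)]);v=np.array([np.cos(ang),0,-np.sin(ang)]);w=np.array([0,1,0]);c=np.array([.472,-.384,.095])
    q=pr([c+u*(.135+.0275*t)+.015*np.sqrt(1-t*t)*(np.cos(b)*v+np.sin(b)*w) for t in np.linspace(-1,1,15) for b in th])
    q2=pr([c+u*z+.015*(np.cos(b)*v+np.sin(b)*w) for z in(.1075,.1625) for b in th])
    print(ang,((q[:,1].min()+q2[:,1].min())/2).round(1),((q[:,1].max()+q2[:,1].max())/2).round(1))
for r in ctrl.place_of("wrist","lever_grip")[:1]: print(r["p"],at_z("wrist",r["position"],.23))
cv2.imwrite('pics/w18c.png',cv2.resize(im[80:380,160:420,::-1],None,fx=2,fy=2))
E
```

```text
time_s: 61.33
ee_pos: [0.4726, -0.3838, 0.3445]
orientation: [179.9, -0.1, 0.0]
ft_force: [-0.6, -0.2, -0.9]
gripper_width: 0.0854
61.33 [ 0.4726 -0.3838  0.3445] [ 1.799e+02 -1.200e-01  3.000e-02] [-0.6 -0.2 -0.9] 0.0854
-0.09 190.4 246.5
-0.06 186.2 240.8
-0.03 181.8 235.0
0 177.4 229.0
0.03 172.9 222.8
0.06 168.4 216.6
0.97 [ 0.4702 -0.3826  0.23  ]
```

View pics/w18c.png

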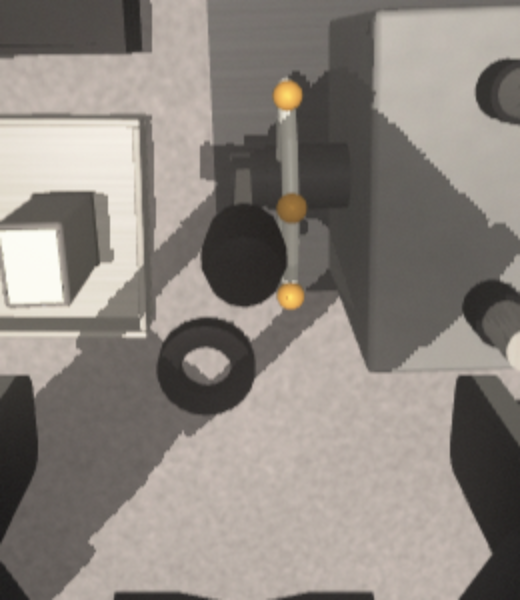

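```bash
python3 - <<'E'
from h import *
snap("top","topf");st()
for n,z in dict(cover_handle=.174,crate=0,tray=0,can1=.005,block1=.005).items():
    for r in ctrl.place_of("top",n)[:3]:
      if r["p"]>.35: print(n,round(r["p"],2),at_z("top",r["position"],z))
E
```

```text
61.48 [ 0.4715 -0.3829  0.3418] [-1.7988e+02  1.2000e-01  3.0000e-02] [-0.4  0.1 -0.5] 0.085
cover_handle 0.68 [0.5639 0.0567 0.174 ]
tray 0.96 [ 0.4208 -0.2054  0.    ]
tray 0.43 [ 0.769  -0.2079  0.    ]
can1 0.68 [ 0.6112 -0.1681  0.005 ]
can1 0.57 [ 0.601 -0.254  0.005]
block1 0.78 [ 0.4191 -0.1695  0.005 ]
block1 0.66 [ 0.4177 -0.2692  0.005 ]
```

View pics/topf.png

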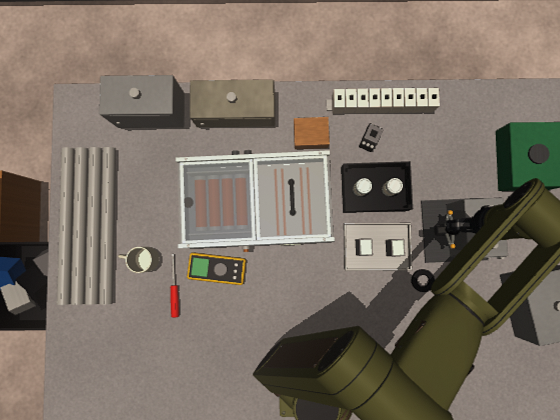

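The final picture shows the bay empty and both covers shut. The two cans (364,186 and 395,186) stand in the crate, and the two blocks (364,247 and 395,247) stand in the tray. Nothing else on the bench looks moved, so I'm handing in.

```bash
python3 -c "
from cell import ctrl
print(ctrl.sign_off())"
```

```text
the job is handed in; nothing more can be done
None
```

The job is done and handed in at about 61.5 s of the 210 s allowed. I pulled the lever to its discharge stop and slid the cover fully open. The two cans then went into the crate and the two blocks into the tray, all standing. I slid the cover back to its closed stop and only then set the lever upright.

- **Cover and bay:** The last overhead picture shows the bay empty and both covers shut. The cover's closed stop pushed back with 15 N, and the handle is back at its starting position. The other things on the bench look unmoved.
- **Lever:** My first attempt left the lever about 0.065 rad short of upright, so I gripped it again and corrected it. The last look puts it at about -0.01 to -0.03 rad, which is within the calibration error, so I left it there.
- **Robot:** The gripper is open and about 8 cm above the lever, touching nothing.
- **Detection miss:** In the last network pass the crate itself was not reported with a usable score. I confirmed it by eye in the picture, with both cans in it.

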